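# Find the full staple carton by its weight and put it away

## Robot

A 6-joint arm with a two-finger parallel gripper is mounted at the origin on the work surface. World frame = base frame: x ahead of the robot, y to its left, z up, the work surface at z = 0. Lengths are in m, angles in rad, forces in N, time in s.
With the tool pointing down it reaches from about 0.425 to 1.125 m from the base axis. Payload 14.9 kg.
Tool frame: the origin (TCP) lies on the centre line of the jaws, within the pads' length; the fingertips stand 11 mm ahead of it and the grasp point (between the pads) lies 8 mm behind it; z points along the fingers, y is the line along which they close (so a half turn about z gives the same grasp; the last joint's range is limited). The gripper opens to 91 mm and grips with 3 to 60 N. Pads are 32 mm wide; open, the fingers measure 118 mm over their backs; the gripper's body (76 mm by 178 mm) begins 60 mm behind the grasp point.
Start: joints at [1.078, 0.379, 1.734, -0, 1.028, -0.033], TCP at [0.311, 0.627, 0.225] pointing down, gripper open.
Joint ranges: [-2.77, 2.77], [-0.74, 2.19], [0, 2.66], [-1.06, 4.2], [0.31, 2.87], [-3.08, 3.08]. Speed limits (rad/s): [1.89, 1.89, 2.39, 3.14, 3.14, 3.14].

## Interface

Orientations are given as a unit quaternion [x, y, z, w].
In Python, from bench import r, effector, kin, cams gives the robot as it stands. Calls block until the motion is done:
- r.goto(position, orientation): joint-space move of the TCP to a pose.
- r.move_linear(position, v=0.15, rotation=None): straight line of the TCP; rotation=None keeps the orientation; v is the mean speed in m/s.
- r.move_joints(angles): joint-space move.
- effector.open_jaws() and effector.gripper_close(f_grip=None): open the fingers fully, or close them until they stop; f_grip is the grip in N (None keeps the last).
- r.dwell(seconds).
- kin.inverse_kinematics(position, orientation): joint angles nearest the present ones, or None.
- r.observe(): the state.
- cams.snapshot(name): name is "side" or "top" or "wrist"; returns a dict with "frame" (400x640x3 uint8, red, green, blue), "fx", "fy", "cx", "cy" (pixels), "R" (3x3) and "t" (3): a world point X has camera coordinates R X + t. Camera axes: x right, y down, z forward; pixel columns grow to the right and rows downward; lengths in m; the calibration is good to about 2 mm. A picture is of the moment at which its call begins. There is no depth.
A pose or a line that the arm cannot do raises r.Unreachable and nothing moves.
- r.job_done(): hands the job in; it is judged then, once.
The state is a dict: "time": time; "q": joint angles; "qvel": joint speeds; "joint_torque": joint torques, N m; "eef_pos": TCP position; "eef_rot": TCP orientation; "ft_force": force on the tool from outside, world axes, zero at the start; "ft_torque": the same for the moment, N m; "opening": opening from 0.0 (shut) to 1.0 (fully open); "grasp_force": force on a finger pad.
Only numpy, scipy, OpenCV 4.12 (cv2) and the standard library are available. Lean on these libraries where they do the work, as an engineer would, in place of code of your own. Each camera call takes 0.05 s, during which the arm holds its last target. There are 200 camera calls.

## Task

One of the four identical staple cartons on the desk is still full; the other three are nearly used up and much lighter, but that can only be felt by lifting. Find the full carton, set it down flat in the open drawer, let go of it, and then push the drawer fully shut. Leave the three light cartons where they stood, flat and the right way up, and do not disturb the keyboard, mouse or stapler.

Things in the scene. Friction and masses are not known exactly. Their poses are not given: they have to be found in the camera images.
- carton_a_mid (a point): centre (half-way up) of one of four identical closed cardboard cartons, 80 x 50 x 36 mm (x, y, z; z up as it stands), lid shut, standing flat on the desk mat. x runs along the 80 mm length; take it across the 50 mm width. Which of the four is the full one changes from run to run and cannot be seen: the full one weighs 0.29 to 0.40 kg, each of the others 0.07 to 0.13 kg. The letter means nothing
- carton_b_mid (a point): as carton_a_mid, for another of the four identical cartons
- carton_c_mid (a point): as carton_a_mid, for another of the four identical cartons
- carton_d_mid (a point): as carton_a_mid, for another of the four identical cartons
- organiser_drawer0 (a joint): how far the drawer stands out of the grey desktop drawer unit, in m: 0 is fully shut at its stop, at most 0.18. The unit, 260 deep x 190 wide x 85 mm high, stands fixed on the mat, turned differently each time. The drawer opens level along -x of drawer_inner_front, with about 1 N of friction and no spring, and stays where it is left
- drawer_inner_front (a point): point on the drawer's floor, midway across, at the inner face of its front; x points to the drawer's back, z up; moves with the drawer, 25 mm above the desk. Inside: 215 mm long (x = 0 to 215), 148 mm wide; walls 41 mm high, front 50 mm high, its outer face at x = -21 mm. The unit's roof, 51 mm above this floor, covers the inside beyond x = how far the drawer stands out less 6 mm
- organiser_drawer0_handle (a point): middle of the drawer's bar handle: a level steel bar 95 mm long (along the y of drawer_inner_front), 11 mm thick, 35 mm in front of the drawer's front panel. It moves with the drawer
- keyboard_corner (a point): near left bottom corner, seen from the robot, of the white keyboard, 150 x 420 x 32 mm, loose; from this corner it runs 150 mm along its x and 420 mm along its -y. Not part of the job
- mouse: white computer mouse, 105 x 58 x 34 mm, loose; origin at the centre of its underside. Not part of the job
- stapler: black stapler, 130 x 36 x 48 mm, loose; origin at the centre of its underside. Not part of the job
- desk_mat: green desk mat, 720 x 1300 x 3 mm, fixed, its top 3 mm above the desk; everything above stands on it. Origin at the centre of its underside
There are look-alikes about, which are no part of the job. Leave any blue look-alike of the part that bears carton_b_mid alone. Leave any green look-alike of the part that bears carton_d_mid alone.

How it is judged:
By the outcome, as a careful person would: the job done as asked, in the order asked, and still so for the second after the job is handed in, with the robot touching nothing.
It also fails if it takes over 72 s, if anything falls off the work surface, if the arm or the gripper's body presses on something with over 40 N, if the wrist force passes 120 N, or if a joint passes its speed limit or range.

## Working session

There is one attempt and no reset: what is moved stays moved. The work goes in short steps, each a Python script; the robot and the scene stay as the last script left them, time stands still between calls to the robot, and variables do not carry over. Pictures are saved under pics/ and viewed, at most 10 in all, crops included, and the job is handed in when it is done.

```bash
ls; mkdir -p pics
python3 - <<'E'
from bench import r,effector,kin,cams
import cv2,pickle
d={}
for n in("top","side","wrist"):
    s=cams.snapshot(n); d[n]=s
    cv2.imwrite(f"pics/{n}0.png",s["frame"][:,:,::-1])
    print(n,s["fx"],s["fy"],s["cx"],s["cy"],s["R"],s["t"])
pickle.dump(d,open("s0.pkl","wb"))
o=r.observe();print(o["time"],o["eef_rot"],o["ft_force"])
E
```

```text
pics
top 391.7314656288289 391.7314656288289 319.38171631642524 193.93645896776906 [[-0.07703037 -0.9970201  -0.00415298]
 [-0.97471561  0.0761821  -0.21006134]
 [ 0.20975176 -0.01213313 -0.97767939]] [-0.09798436  0.51526949  1.2757332 ]
side 385.74229604694915 385.74229604694915 314.98399603679286 205.8891887091737 [[ 0.76356147 -0.64572049  0.00435167]
 [-0.31815072 -0.38205903 -0.86764683]
 [ 0.56191993  0.6611172  -0.49716199]] [-0.45248837  0.16793146  0.91745454]
wrist 296.97532223111824 296.97532223111824 320.54111728505836 201.93168938999273 [[ 4.42883910e-01  8.96578895e-01 -3.56970973e-04]
 [ 8.68024512e-01 -4.28679125e-01  2.50534738e-01]
 [ 2.24471133e-01 -1.11267664e-01 -9.68107544e-01]] [-0.70081751 -0.02808631  0.38951332]
0.15 [ 2.27897535e-01  9.73685021e-01 -4.24355326e-04 -1.12840250e-04] [-0.18825601 -0.52212226 -0.33503924]
```

View pics/top0.png

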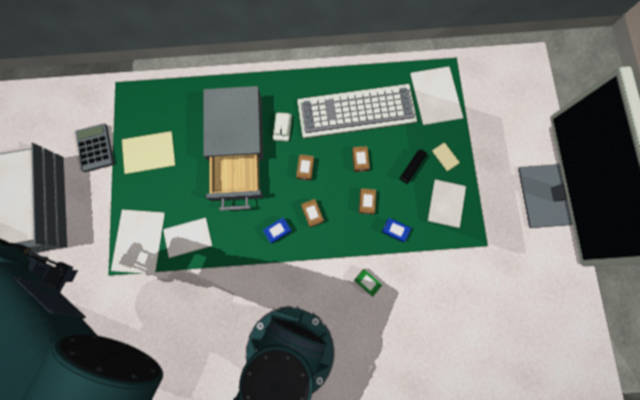

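View pics/side0.png

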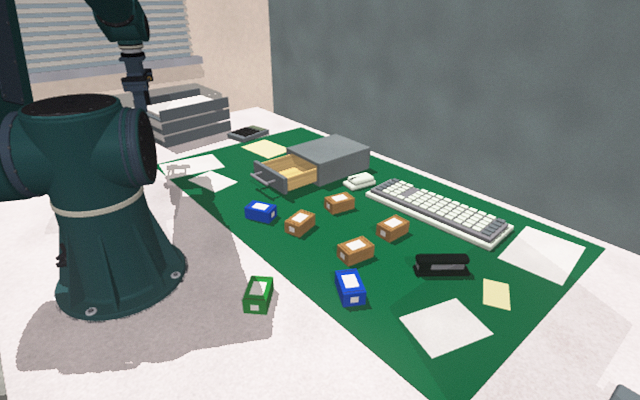

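The top view shows four brown cartons at about (305,167), (361,158), (312,212) and (369,201). The blue and green ones are decoys. The open drawer is at (233,175), with its handle at (237,202).

```bash
cat > h.py <<'E'
import numpy as np
def ray(s,u,v):
    R=np.array(s["R"]);t=np.array(s["t"])
    return -R.T@t, R.T@np.array([(u-s["cx"])/s["fx"],(v-s["cy"])/s["fy"],1])
def onz(s,u,v,z):
    c,d=ray(s,u,v); return c+d*(z-c[2])/d[2]
def tri(*obs):
    A=np.zeros((3,3));b=np.zeros(3)
    for s,u,v in obs:
        c,d=ray(s,u,v);d=d/np.linalg.norm(d);P=np.eye(3)-np.outer(d,d);A+=P;b+=P@c
    return np.linalg.solve(A,b)
def proj(s,X):
    p=np.array(s["R"])@X+np.array(s["t"]);return np.array([s["fx"]*p[0]/p[2]+s["cx"],s["fy"]*p[1]/p[2]+s["cy"]])
E
python3 - <<'E'
import pickle;from h import *
d=pickle.load(open("s0.pkl","rb"))
for u,v in[(305,167),(361,158),(312,212),(369,201),(277,231),(397,230)]: print(onz(d["top"],u,v,.039).round(3))
for u,v in[(209,157),(258,155),(209,195),(260,193),(222,208),(250,207)]: print(onz(d["top"],u,v,.07).round(3))
s=d["wrist"];print("cam",-np.array(s["R"]).T@s["t"])
E
```

```text
[ 0.609 -0.095  0.039]
[ 0.627 -0.293  0.039]
[ 0.449 -0.108  0.039]
[ 0.472 -0.305  0.039]
[0.393 0.014 0.039]
[ 0.365 -0.389  0.039]
[0.661 0.23  0.07 ]
[0.655 0.062 0.07 ]
[0.528 0.232 0.07 ]
[0.522 0.061 0.07 ]
[0.48 0.19 0.07]
[0.476 0.097 0.07 ]
cam [0.24732591 0.65963841 0.38387721]
```

Run:
```python
from bench import r,effector,kin,cams
import cv2,pickle,numpy as np
from scipy.spatial.transform import Rotation as Ro
q=Ro.from_matrix(np.array([[1,0,0],[0,-1,0],[0,0,-1]]).T).as_quat()
d=[]
for i,y in enumerate((.13,-.05,-.27)):
    r.goto([.51,y,.3],q); r.dwell(.2)
    s=cams.snapshot("wrist"); d.append(s)
    cv2.imwrite(f"pics/w{i}.png",cv2.resize(s["frame"][:,:,::-1],(800,500),interpolation=cv2.INTER_CUBIC))
    o=r.observe();print(o["time"],o["q"].round(2) if hasattr(o["q"],"round") else o["q"],o["ft_force"])
pickle.dump(d,open("w.pkl","wb"))
```

```text
2.35 [ 0.21  0.01  2.03 -0.    1.1   1.78] [-0.85690602  0.4558819   0.0409458 ]
3.35 [-0.14 -0.01  2.06  0.    1.1   1.43] [-0.28918908  0.29786439 -0.47363399]
4.4833 [-0.53  0.1   1.94  0.    1.1   1.04] [-0.00768184  0.6009215   0.44110774]
```

View pics/w0.png

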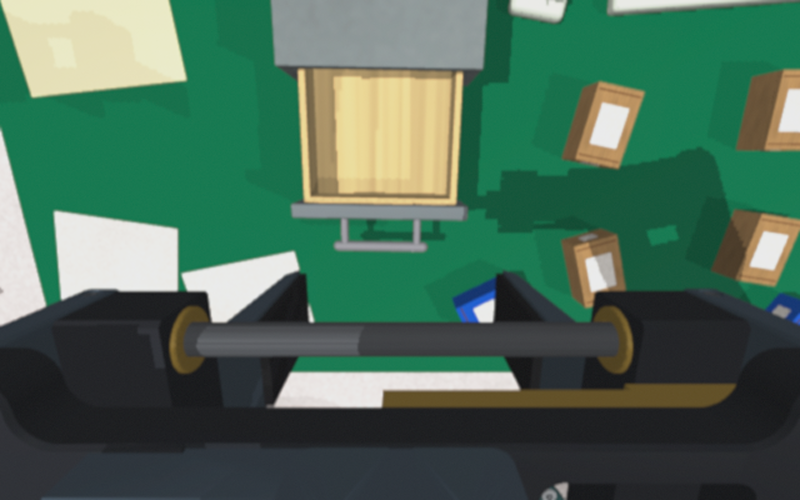

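View pics/w1.png

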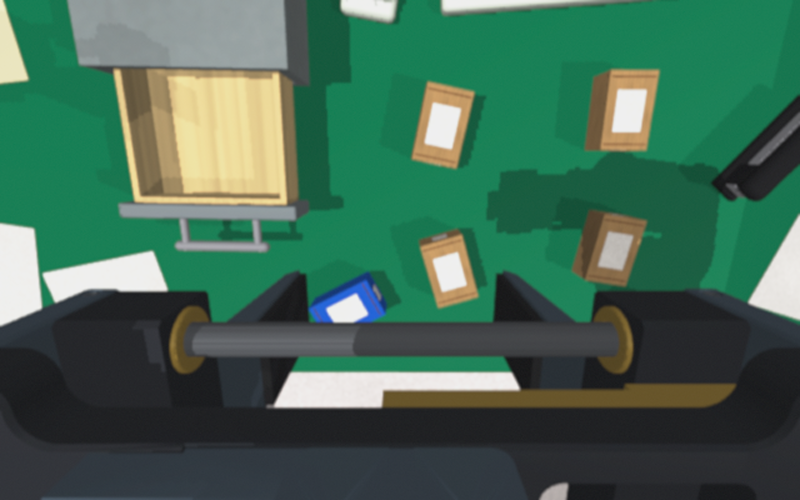

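View pics/w2.png

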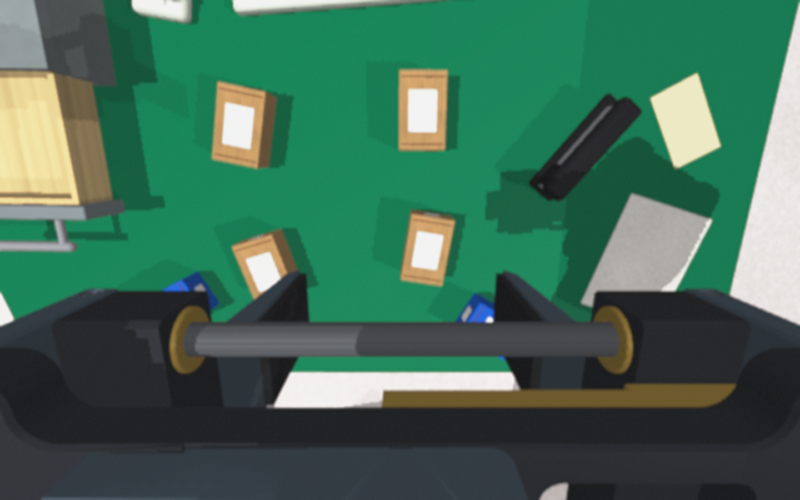

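All four cartons and the drawer are clear in the wrist views. In w1 the label centres are at about A (442,126), B (629,111), C (449,272) and D (615,250). In w2 they are at A (238,126), B (422,110), C (265,272) and D (428,250). The handle bar runs (335,247)–(426,247) in w0 and (176,246)–(267,247) in w1.

Run:
```python
import pickle,cv2;from h import *
w=pickle.load(open("w.pkl","rb"))
L={"A":[(442,126),(238,126)],"B":[(629,111),(422,110)],"C":[(449,272),(265,272)],"D":[(615,250),(428,250)]}
def label(s,u,v):
    f=cv2.cvtColor(s["frame"],cv2.COLOR_RGB2HSV); m=((f[:,:,1]<55)&(f[:,:,2]>110)).astype(np.uint8)
    n,l,st,c=cv2.connectedComponentsWithStats(m,connectivity=4); k=l[int(v/1.25),int(u/1.25)]
    return c[k],st[k],np.argwhere(l==k)[:,::-1],k
for n,p in L.items():
    a=label(w[1],*p[0]);b=label(w[2],*p[1])
    X=tri((w[1],*a[0]),(w[2],*b[0])); out=[]
    for s,g in((w[1],a),(w[2],b)):
        P=np.array([onz(s,u,v,X[2])[:2] for u,v in g[2]])
        e,V=np.linalg.eigh(np.cov(P.T)); out.append(np.degrees(np.arctan2(V[1,1],V[0,1]))%180)
    print(n,X.round(4),np.round(out,1),a[1],b[1],a[3],b[3])
S=1.25
def T(n,a,b,i=0,j=1): print(n,tri((w[i],a[0]/S,a[1]/S),(w[j],b[0]/S,b[1]/S)).round(4))
T("handL",(335,247),(176,246));T("handR",(426,247),(267,247))
T("frontR outer",(467,207),(307,207)) ;T("frontL",(292,206),(119,205))
T("roofL",(275,68),(78,66));T("roofR",(487,69),(286,69))
T("floor fr R",(447,195),(287,195))
s=w[0]
vis=np.hstack([cv2.resize(w[1]["frame"][50:255,330:530],None,fx=2,fy=2,interpolation=2),cv2.resize(w[0]["frame"][20:225,210:410],None,fx=2,fy=2,interpolation=2)])
cv2.imwrite("pics/c1.png",vis[:,:,::-1])
```

```text
A [ 0.6127 -0.0916  0.039 ] [168.  168.1] [340  82  29  37 785] [178  82  26  37 789] 7 7
B [ 0.6285 -0.2897  0.0389] [0.4 0.8] [490  71  28  35 813] [326  71  24  35 826] 6 6
C [ 0.4489 -0.1049  0.0405] [17.3  8.9] [346 202  27  31 588] [197 202  28  32 570] 27 13
D [ 0.4746 -0.2977  0.0389] [170.3 171. ] [478 185  29  31 606] [329 185  26  31 622] 24 11
handL [0.4815 0.2058 0.0529]
handR [0.4812 0.1032 0.0529]
frontR outer [0.5253 0.0576 0.0442]
frontL [0.5305 0.2444 0.0752]
roofL [0.6586 0.2466 0.09  ]
roofR [0.6556 0.0552 0.0982]
floor fr R [0.5383 0.08   0.0409]
```

View pics/c1.png

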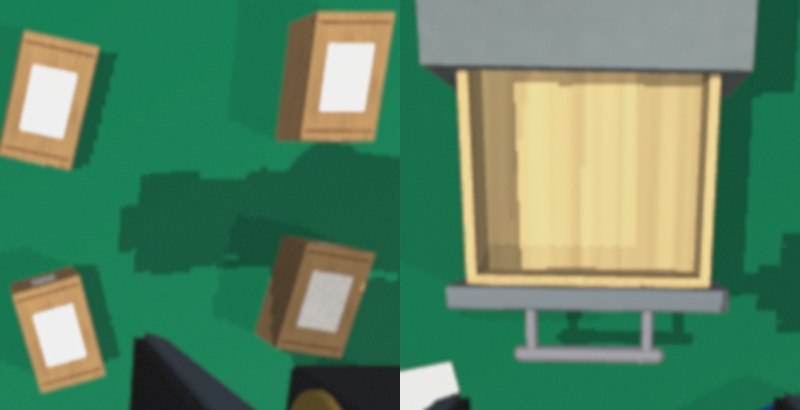

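```bash
cat > g.py <<'E'
import numpy as np
from scipy.spatial.transform import Rotation as Ro
from bench import r,effector,kin,cams
def quat(deg):
    return (Ro.from_euler("z",deg,degrees=True)*Ro.from_euler("x",180,degrees=True)).as_quat()
def fz(n=12):
    F=[]
    for _ in range(n): r.dwell(.02);F.append(r.observe()["ft_force"])
    return np.mean(F,0)
E
python3 - <<'E'
import pickle;from h import *;from g import *
w=pickle.load(open("w.pkl","rb"))
C=onz(w[1],449/1.25,272/1.25,.039); print("C",C.round(4))
boxes={"D":(.4746,-.2977,-9.3),"B":(.6285,-.2897,.6),"A":(.6127,-.0916,-12),"C":(.4489,-.1049,17)}
Z=.0185
for n,(x,y,a) in boxes.items():
    r.goto([x,y,.10],quat(a)); r.move_linear([x,y,Z],v=.12); f0=fz()
    effector.gripper_close(f_grip=20); o=r.observe(); print(n,"open",o["opening"],o["grasp_force"],o["eef_pos"])
    r.move_linear([x,y,.055],v=.12); r.dwell(.2); f=fz()-f0; print(n,"dF",f.round(2),"t",r.observe()["time"])
    if abs(f[2])>2: print("FULL",n); break
    if not .45<o["opening"]<.65: break
    r.move_linear([x,y,Z],v=.08); effector.open_jaws(); r.move_linear([x,y,.10],v=.2)
E
```

```text
C [ 0.4477 -0.1049  0.039 ]
D open 0.5459883084955198 20.000013951212168 [ 0.47458694 -0.29774516  0.01847944]
D dF [-0.19  0.14 -1.26] t 7.9083
B open 0.5495538930925213 19.999960865825415 [ 0.62856972 -0.28979074  0.01851266]
B dF [ 0.04 -0.24 -3.24] t 13.1167
FULL B
```

Run:
```python
from g import *
import cv2
x,y=.595,.153
r.move_linear([.6285,-.2897,.17],v=.25)
r.goto([x,y,.17],quat(-.5)); r.dwell(.2); f0=fz(); print("held",r.observe()["opening"],f0.round(2))
r.move_linear([x,y,.056],v=.12)
z=.056
while z>.0385:
    z-=.0015; r.move_linear([x,y,z],v=.05); f=fz(4)-f0
    if f[2]>2.2: break
print("touch z",z,f.round(2),r.observe()["eef_pos"])
effector.open_jaws(); r.move_linear([x,y,.2],v=.2)
r.goto([.44,.153,.2],quat(-.5)); r.dwell(.1)
s=cams.snapshot("wrist");cv2.imwrite("pics/p.png",s["frame"][:,:,::-1])
s=cams.snapshot("side");cv2.imwrite("pics/ps.png",s["frame"][:,:,::-1])
o=r.observe();print(o["time"],o["ft_force"])
```

```text
held 0.5440152955659442 [ 0.16  0.26 -3.54]
touch z 0.039499999999999987 [ 1.24 -1.88  9.28] [0.59588808 0.15304394 0.0402293 ]
22.9333 [-0.4664462   0.11825424  0.05373481]
```

View pics/p.png

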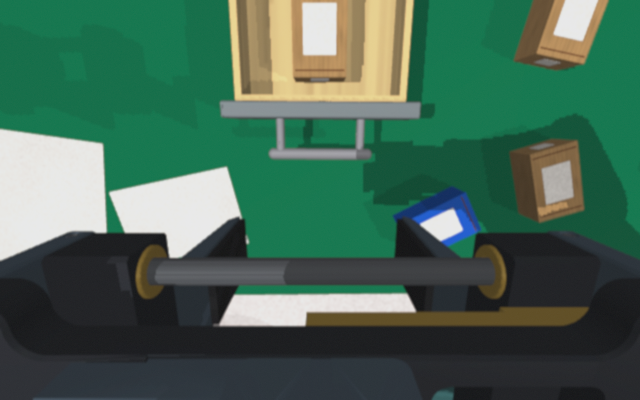

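The carton sits flat in the drawer, with its label at (320,28), and the drawer handle bar is at (320,154). Next I push the drawer shut.

Run:
```python
from g import *
import cv2
y=.153;q=quat(-.5)
effector.gripper_close(f_grip=10)
r.goto([.432,y,.12],q); r.move_linear([.432,y,.045],v=.12); f0=fz()
x=.432
r.move_linear([.56,y,.045],v=.06); print("mid",(fz(4)-f0).round(2)); x=.56
while x<.62:
    x+=.002; r.move_linear([x,y,.045],v=.04); f=fz(3)-f0
    if f[0]<-10: break
print("stop",x,f.round(2),r.observe()["eef_pos"])
r.move_linear([x-.05,y,.045],v=.1); r.move_linear([x-.05,y,.2],v=.2)
r.goto([.45,.02,.3],q); effector.open_jaws(); r.dwell(.2)
s=cams.snapshot("wrist");t=cams.snapshot("top")
cv2.imwrite("pics/f.png",s["frame"][:,:,::-1])
cv2.imwrite("pics/f2.png",cv2.resize(t["frame"][70:260,180:430,::-1],None,fx=3,fy=3,interpolation=2))
print(r.observe()["time"])
```

```text
mid [-0.52  0.04 -0.08]
stop 0.5900000000000001 [-17.29   1.88  12.02] [0.58738644 0.15288459 0.0445229 ]
36.5917
```

View pics/f.png

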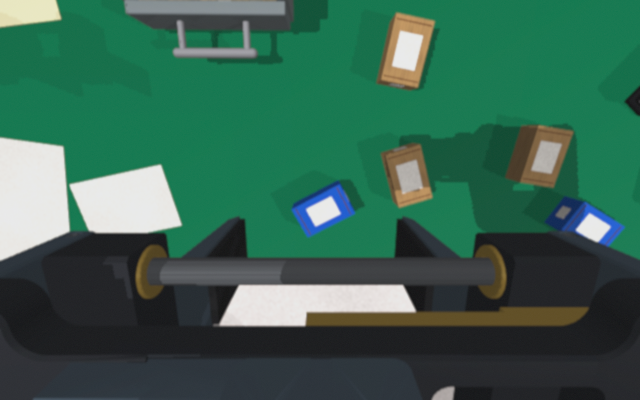

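View pics/f2.png

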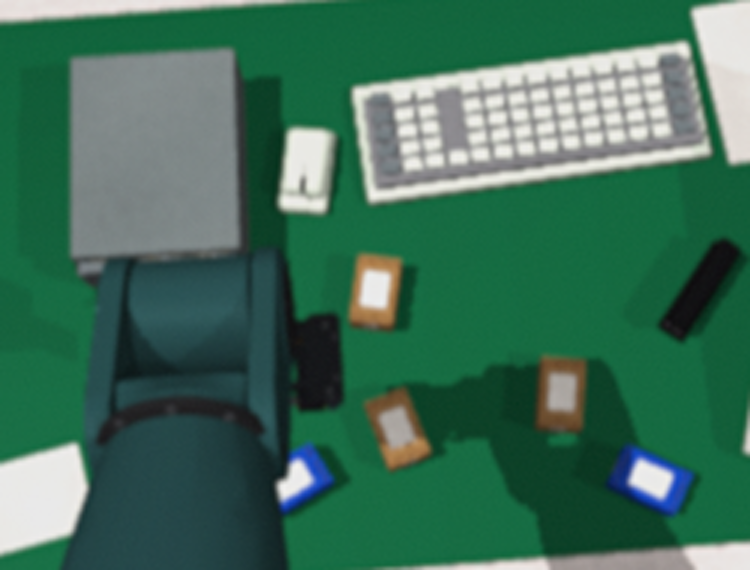

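The drawer front is against the unit, with the handle at (177–255, 53). The three light cartons, keyboard, mouse and stapler are where they were. The push ended on a hard 17 N stop after about 127 mm, which matches the measured drawer opening of about 126 mm.

Run:
```python
from h import *;from bench import r,cams
s=cams.snapshot("wrist")
print(onz(s,177,53,.053),onz(s,255,53,.053))
print(r.job_done())
```

```text
[0.60898138 0.19990123 0.053     ] [0.60820978 0.10225061 0.053     ]
the job is handed in; nothing more can be done
None
```

The full carton (B, about 0.33 kg) is lying flat in the drawer, the drawer is pushed shut to its stop, and the job was handed in after about 37 s of the 72 s; D was lifted, put back and looks unmoved, and A and C were never touched.

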